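# Refit an air filter bowl without cross-threading it

### The job

The head of a compressed-air filter is clamped upside down in the vice: stand the metal bowl mouth down on it with the rib on the bowl's collar 60 to 70 degrees clockwise (seen from above) of the pip on the head's rim, so that it rests on top of the thread. Turn it gently backward (anticlockwise) until you feel it drop a step into the start of the thread, and only then screw it forward (clockwise), a little under half a turn, until it is hand-tight with the rubber seal half squeezed: about 1.5 mm left between collar and rim, the seal not crushed. Never force the thread (no more than 25 N on it before it meets the seal), let go of the bowl, and leave the oiler bowl, the old element and the tin where they stand.

Things in the scene. Friction and masses are not known exactly. Their poses are not given: they have to be found in the camera images.
- bowl: Plain aluminium filter bowl, 0.17 to 0.24 kg, standing mouth down on the bench at the start. Origin: middle of its shoulder, the flat face under the collar that meets the seal (15.5 mm above the bench at the start). z up to the closed end, x towards the rib. Collar 62 mm diameter, 16 mm high from the shoulder; above it the wall, then the rounded end at 66 mm and a brass drain to 74 mm.
- grip (a point): Middle of the bowl's round wall where it is gripped: 56 mm diameter, smooth, from 18 to 58 mm above the shoulder. This point is on the axis, 40 mm above the shoulder.
- stub (a point): Centre of the tip of the bowl's threaded stub, 15.5 mm below the shoulder. Stub: 38 mm core diameter, 44 mm over the thread, nose tapered to 33 mm at the tip. Two-start right-hand thread: clockwise seen from above screws it down, 8 mm a turn. The bowl's thread begins under the rib, its second start opposite.
- rib (a point): Outer face of the index rib on the bowl's collar: an upright rib 8 mm wide, 14 mm high, 7 mm proud. This point lies 38 mm along the bowl's x axis, 8 mm above the shoulder.
- head: Aluminium filter head, clamped upside down in a grey drill-press vice bolted to the bench; it does not move. Origin: middle of its round rim (66 mm diameter), 86 mm above the bench, facing up. z up, x towards the pip (away from the robot, give or take 17 degrees). Vice jaws at +y and -y, 24 mm lower than the rim; vice screw and handle towards -y, lower still.
- pip (a point): Outer face of the pip, a small upright lug (7 mm wide, 12 mm high, 8 mm proud) on the outside of the head's rim; this point is 41 mm along the head's x axis, 3 mm below the rim. The two starts of the head's thread lie at the pip and opposite it, but only give or take 55 degrees: they must be felt.
- bore (a point): Middle of the head's bore where its thread starts, 3 mm below the rim. Bore 46 mm wide, 20 mm deep, 40 mm inside the thread (1 mm play all round the stub). With the rib A degrees clockwise of the thread start the bowl stands on the thread with its shoulder 8 mm - A x 0.022 mm above the rim (A 0 to 130). Turned back it climbs until the rib is 7 degrees past the start, then drops 4 mm.
- vice: The vice that holds the head, 0.15 x 0.29 m over all, jaws 62 mm high. Origin on the bench straight below the head's origin, same axes. Just after the drop the shoulder is 4.2 mm above the rim. Turned clockwise it sinks 0.022 mm a degree, meets the seal, takes up 0.8 mm of thread play and squeezes the seal: 1.5 mm is reached 150 degrees clockwise of the thread start, some 157 from the drop, at about 0.25 to 0.45 N m.
- seal_top (a point): Middle of the black rubber seal ring on the head's rim (58 mm outside, 49 mm inside diameter), level with its top before it is squeezed: 3 mm above the rim. It springs back, 8 N per mm; squeezed to less than 0.5 mm it is crushed. The seal must end half squeezed: bowl's shoulder 1.15 to 1.85 mm above the rim, held down by the thread.
- oiler_bowl: Bystander: smaller grey plastic bowl of an oiler, 47 mm diameter, 92 mm tall, standing; no rib. Origin: middle of its underside.
- element: Bystander: old copper-coloured filter element with black ends, 30 mm diameter, 42 mm tall, standing. Origin: middle of its underside.
- grease_tin: Bystander: flat steel tin, 64 mm diameter, 34 mm high. Origin: middle of its underside.
Things that resemble listed ones, but are neither listed nor needed, are in the scene too. What is shaped like the bowl but green is not meant.

How it is judged:
On the way, in this order (a step that is already met when the one before it is completed fails the run):
1. the bowl stands centred and level on top of the head's thread, its shoulder 5 to 8.4 mm above the rim, its rib clockwise of the pip (horizontal distance between bowl and head below 0.0025 m and z of bowl in the frame of head between 0.005 and 0.0084 m and angle between bowl's own z axis and vertical below 0.1 rad and y of rib in the frame of head below -0.004 m and x of rib in the frame of head above -0.01 m and contact force between bowl and head above 0.3 N), for 0.2 s.
2. turned back, it has dropped a step: shoulder 2.9 to 4.9 mm above the rim with the rib within 75 degrees of the pip (horizontal distance between bowl and head below 0.0025 m and z of bowl in the frame of head between 0.0029 and 0.0049 m and angle between bowl's own z axis and vertical below 0.06 rad and x of rib in the frame of head above 0.01 m), for 0.1 s.
At the end, for the whole second after the job is handed in: The bowl is screwed home: centred on the head within 2 mm, level within 0.03 rad, its shoulder 1.15 to 1.85 mm above the rim so that the seal is half squeezed, at rest and released; the oiler bowl, the element and the tin stand where they stood (within 30 mm) (horizontal distance between bowl and head below 0.002 m and z of bowl in the frame of head between 0.00115 and 0.00185 m and angle between bowl's own z axis and vertical below 0.03 rad and linear speed of bowl below 0.01 m/s); the robot touches nothing.
It fails at once if the thread is forced: more than 25 N between the bowl and the head before the bowl is down on its seal (contact force between bowl and head above 25 N and z of bowl in the frame of head above 0.0032 m).
It fails at once if the seal is crushed: the bowl screwed or pressed down to less than 0.5 mm from the rim (horizontal distance between bowl and head below 0.0025 m and z of bowl in the frame of head below 0.0005 m).
It fails at once if the oiler bowl is pushed away or knocked over (moved more than 30 mm) (distance of oiler_bowl from where it was at the start of the episode above 0.03 m).
It fails at once if the old element is pushed away or knocked over (moved more than 30 mm) (distance of element from where it was at the start of the episode above 0.03 m).
It fails at once if the tin is pushed away or knocked over (moved more than 30 mm) (distance of grease_tin from where it was at the start of the episode above 0.03 m).
It also fails if it takes over 64 s, if anything falls off the work surface, if the arm or the gripper's body presses on something with over 40 N, if the wrist force passes 120 N, or if a joint passes its speed limit or range.

### The arm

A 7-joint arm with a two-finger parallel gripper is mounted at the origin on the work surface. World frame = base frame: x ahead of the robot, y to its left, z up, the work surface at z = 0. Lengths are in m, angles in rad, forces in N, time in s.
With the tool pointing down it reaches from about 0.425 to 0.925 m from the base axis. Payload 6.8 kg.
Tool frame: the origin (TCP) lies on the mounting face of the last link; the fingertips stand 173 mm ahead of it and the grasp point (between the pads) lies 155 mm ahead of it; z points along the fingers, y is the line along which they close (so a half turn about z gives the same grasp; the last joint's range is limited). The gripper opens to 85 mm and grips with 20 to 120 N. Pads are 22 mm wide; open, the fingers measure 114 mm over their backs; the gripper's body (76 mm by 85 mm) begins 54 mm behind the grasp point. The pads swing forward as they close: fully open they stand 13 mm farther back than shut.
Start: joints at [1.045, 0.477, 0.022, 1.555, -0.011, 1.109, -0.083], TCP at [0.274, -0.617, 0.405] pointing down, gripper open.
Joint ranges: [-2.96, 2.96], [-0.34, 2.1], [-1.41, 1.46], [0.24, 2.44], [-1.37, 4.51], [0.17, 1.92], [-2.96, 2.96]. Speed limits (rad/s): [2.39, 2.39, 3.14, 3.14, 3.14, 3.14, 3.14].

### API

Orientations are given as a rotation vector (axis times angle).
In Python, from bench import r gives the robot as it stands.
- The arm moves only by the tool carry_out, never from a script. Its argument "moves" is a list of rows, each a list of 5 numbers: the shift along the tool's x, y, z in m, then the turn about the tool's z in rad, then the finger opening in m, from 0 to 0.0854. In form: [[dx, dy, dz, roll, claw], ...]. A call has exactly 8 rows; each row is the pose to reach, as a shift and turn from the pose commanded when the call began, along the tool's axes at that moment; what a row does not reach only later rows make up. A row lasts 1/10 s, in which the tool goes at most 50 mm and 8.59 degrees, less where a joint would pass 70% of its speed; a pose out of reach is approached as far as the arm can. A call with a gripper value outside its range is refused whole. The fingers move at their own pace and stop on an object; "force" is the grip in N (left out, the last holds). Time passes only in rows, so rows that repeat a pose let the fingers close, or fill a call up. It gives the time, the measured TCP pose, the force, the opening and the grip force at its end, in the units of the state.
- r.get_obs(): the state, without advancing time (a new reading comes with each control period).
- r.grab_frame(name): name is "side" or "top"; returns the picture (400x640x3 uint8, red, green, blue); there is no depth.
- r.calibration(name): a dict with "fx", "fy", "cx", "cy" (pixels), "k1" (the pictures are not rectified: a ray, as slopes to the right and down, at radius r is drawn at 1 + k1 r^2 times it, then the intrinsics apply), "rvec" (rotation vector, rad) and "tvec" (3), from world to camera coordinates, as OpenCV has them. Camera axes: x right, y down, z forward; pixel columns grow to the right and rows downward; lengths in m; the calibration is good to about 2 mm. A picture is of the moment at which its call begins. calibration takes no time and is no camera call.
- r.hand_in(): hands the job in; it is judged then, once.
The state is a dict: "clock": time; "joints": joint angles; "qvel": joint speeds; "tau": joint torques, N m; "tcp_pos": TCP position; "orientation": TCP orientation; "contact_force": force on the tool from outside, world axes, zero at the start; "moment": the same for the moment, N m; "grip_width": finger opening in m; "gripper_force": force on a finger pad.
Only numpy, scipy, OpenCV 4.12 (cv2) and the standard library are available. Lean on these libraries where they do the work, as an engineer would, in place of code of your own. Each camera call takes 0.05 s, during which the arm holds its last target. There are 200 camera calls.

## Working session

There is one attempt and no reset: what is moved stays moved. The work goes in short steps, Python scripts to look and compute and a tool call to move; the robot and the scene stay as the last step left them, time stands still between calls to the robot, and variables do not carry over. Pictures are saved under pics/ and viewed, at most 10 in all, crops included, and the job is handed in when it is done.

Besides the shell and the picture viewer there is one more tool, called after ">>>" as name([rows], argument=value, ...), one row to a line, values as JSON. carry_out: Moves the arm, as the interface text tells. Its arguments: {"type":"object","properties":{"moves":{"type":"array","items":{"type":"array","items":{"type":"number"}}},"force":{"type":"number"}},"required":["moves"]}

```bash
mkdir -p pics; cat > h.py <<'E'
import numpy as np, cv2
from bench import r
def cam(n):
    c=r.calibration(n); R=cv2.Rodrigues(np.array(c["rvec"],float))[0]; return c,R,np.array(c["tvec"],float).ravel()
def ray(n,u,v):
    c,R,t=cam(n); x=(u-c["cx"])/c["fx"]; y=(v-c["cy"])/c["fy"]; a,b=x,y
    for _ in range(20):
        s=1+c["k1"]*(a*a+b*b); a,b=x/s,y/s
    return -R.T@t, R.T@np.array([a,b,1.])
def onz(n,u,v,z):
    o,d=ray(n,u,v); return o+d*(z-o[2])/d[2]
def proj(n,P):
    c,R,t=cam(n); p=R@np.array(P,float)+t; a,b=p[:2]/p[2]; s=1+c["k1"]*(a*a+b*b)
    return np.array([c["fx"]*a*s+c["cx"],c["fy"]*b*s+c["cy"]])
def tri(u1,u2):
    o1,d1=ray("top",*u1);o2,d2=ray("side",*u2)
    s=np.linalg.lstsq(np.c_[d1,-d2],o2-o1,rcond=None)[0]
    return (o1+d1*s[0]+o2+d2*s[1])/2
def snap(n,f):
    im=cv2.cvtColor(r.grab_frame(n),cv2.COLOR_RGB2BGR); cv2.imwrite("pics/"+f,im); return im
E
python3 - <<'E'
from h import *
snap("top","t0.png");snap("side","s0.png")
o=r.get_obs();print(o["tcp_pos"],o["orientation"],o["clock"])
for n in("top","side"):
    c,R,t=cam(n);print(n,c["fx"],c["k1"],-R.T@t,R[2])
E
```

```text
[ 0.2737629  -0.61671968  0.40381258] [-3.07174672e+00 -6.51177974e-01  7.87228119e-04] 0.1
top 504.7677170002001 -0.09610547297438493 [0.49957421 0.06258133 0.8862279 ] [ 0.03005165  0.01339446 -0.9994586 ]
side 428.5135734784855 -0.00795307650249684 [0.44395147 0.74653005 0.64185091] [ 0.09615777 -0.75934262 -0.64354678]
```

View pics/t0.png

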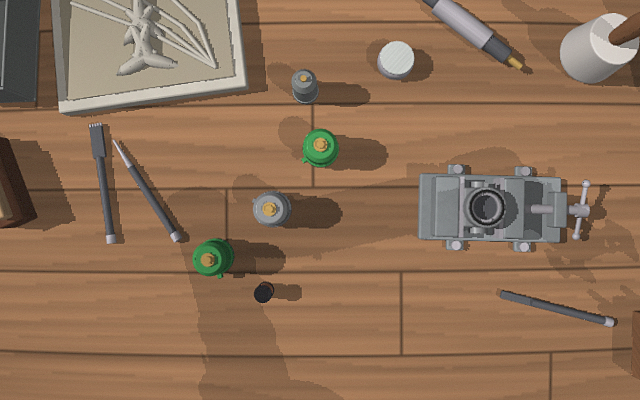

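View pics/s0.png

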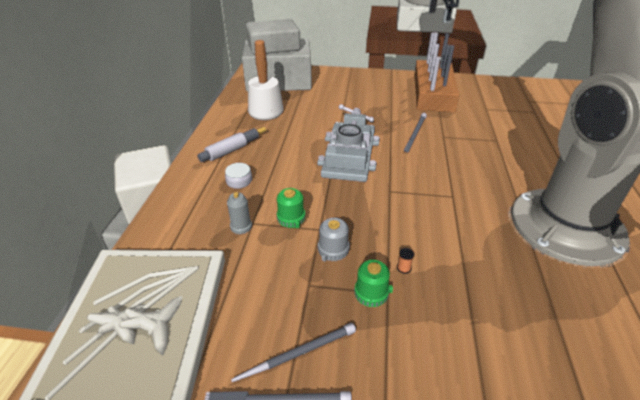

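Top view: bowl candidates are grey with brass drain (270,209), green (320,147) and (212,258) and the thin grey oiler (304,86). The grey wide one with a collar at (270,209) fits the plain aluminium bowl. The head is in the vice at (487,208), the element at (263,292) and the tin at (396,60). Confirming with an enlarged crop.

```bash
python3 - <<'E'
from h import *
t=cv2.imread("pics/t0.png");s=cv2.imread("pics/s0.png")
def cr(im,u,v,h,k): return cv2.resize(im[v-h:v+h,u-h:u+h],(k,k),interpolation=cv2.INTER_CUBIC)
W=np.vstack([np.hstack([cr(t,270,209,30,300),cr(t,487,208,30,300)]),np.hstack([cr(s,334,240,30,300),cr(s,350,135,30,300)])])
cv2.imwrite("pics/c0.png",W)
print(onz("top",270,209,.0895),onz("top",487,208,.089), onz("side",349,130,.089))
E
```

```text
[0.49910797 0.14975926 0.0895    ] [ 0.49771706 -0.19474324  0.089     ] [ 0.50147919 -0.19033984  0.089     ]
```

View pics/c0.png

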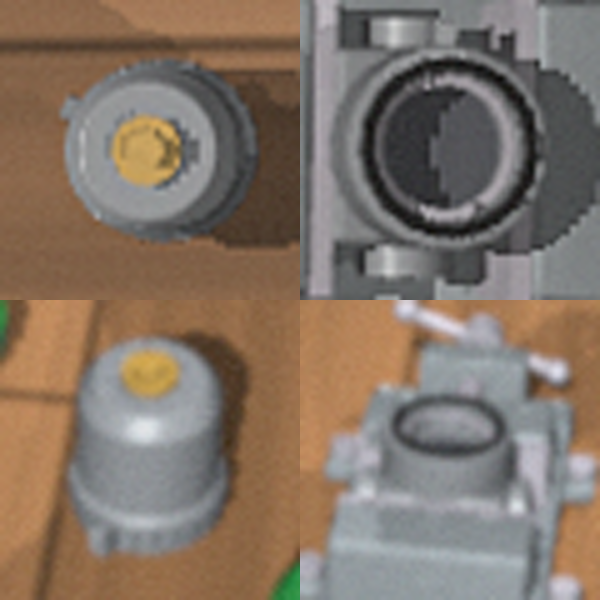

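The grey bowl is confirmed: brass drain, ribbed collar, rib at about (254,201), pointing to +y and slightly +x. Now the centres, the rib yaw and the head yaw.

```bash
python3 - <<'E'
from h import *
t=cv2.imread("pics/t0.png");s=cv2.imread("pics/s0.png")
def comp(m,u,v):
    n,l,st,c=cv2.connectedComponentsWithStats(m.astype(np.uint8))
    d=np.where(st[1:,4]>25,np.hypot(c[1:,0]-u,c[1:,1]-v),1e9);i=1+d.argmin();return (l==i),c[i],st[i,4]
# brass
def brass(im): 
    h=cv2.cvtColor(im,cv2.COLOR_BGR2HSV); return (h[...,0]>12)&(h[...,0]<32)&(h[...,1]>130)&(h[...,2]>130)
b=[]
for im,(u,v) in((t,(270,209)),(s,(334,224))):
    m,c,a=comp(brass(im),u,v);b.append(c);print("brass",c,a)
print("bowl tri",tri(*b),"top@.0895",onz("top",*b[0],.0895),"side",onz("side",*b[1],.0895))
# seal ring
e=[]
for n,im,(u,v) in(("top",t,(487,208)),("side",s,(350,131))):
    g=im.max(2);W=np.zeros_like(g);cv2.circle(W,(u,v),24 if n=="top" else 20,1,-1)
    m,c,a=comp((g<55)&(W>0),u,v); cs=max(cv2.findContours(m.astype(np.uint8),0,2)[0],key=cv2.contourArea)
    el=cv2.fitEllipse(cv2.convexHull(cs));e.append(el[0]);print("seal",n,el,a,onz(n,*el[0],.089))
print("head tri",tri(*e))
# bowl collar silhouette in top: not-wood (low saturation)
h=cv2.cvtColor(t,cv2.COLOR_BGR2HSV); m=(h[...,1]<70)
m,c,a=comp(m,270,215);print("grey",c,a)
for (u,v) in((456,170),(456,245),(525,171),(525,246)):print(onz("top",u,v,.02)[:2])
B=onz("top",*b[0],.0895)
for u,v in((254,200.6),):
    P=onz("top",u,v,.029);print("rib",P,P-B,np.degrees(np.arctan2(P[1]-B[1],P[0]-B[0])))
P=onz("side",334-30+100/5,240-30+232/5,.0295);print("rib side",P,P-B,np.degrees(np.arctan2(P[1]-B[1],P[0]-B[0])))
z=cv2.resize(t[160:225,450:530],None,fx=9,fy=9,interpolation=cv2.INTER_NEAREST);cv2.imwrite("pics/c1.png",cv2.convertScaleAbs(z,alpha=1.3,beta=10))
E
```

```text
brass [268.44660194 208.61165049] 103
brass [333.62903226 224.20967742] 62
bowl tri [0.50060508 0.15284293 0.084647  ] top@.0895 [0.49974002 0.15222038 0.0895    ] side [0.50096906 0.15807943 0.0895    ]
seal top ((486.72320556640625, 207.07086181640625), (34.67108154296875, 35.22219467163086), 155.78965759277344) 216 [ 0.49919755 -0.19431915  0.089     ]Traceback (most recent call last):
  File "<stdin>", line 17, in <module>
  File "<stdin>", line 5, in comp
ValueError: attempt to get argmin of an empty sequence
```

```bash
python3 - <<'E'
from h import *
t=cv2.imread("pics/t0.png");s=cv2.imread("pics/s0.png")
B=np.array([.500,.1525,.0895])
for (u,v) in((456,170),(456,245),(525,171),(525,246)):print(onz("top",u,v,.02)[:2])
P=onz("top",254,200.6,.0295);print("rib top",P-B,np.degrees(np.arctan2(P[1]-B[1],P[0]-B[0])))
P=onz("side",324,256,.0295);print("rib side",P-B,np.degrees(np.arctan2(P[1]-B[1],P[0]-B[0])))
g=s[120:145,330:370].max(2);W=np.uint8(g<100);cs=max(cv2.findContours(W,0,2)[0],key=cv2.contourArea)
el=cv2.fitEllipse(cv2.convexHull(cs));q=(el[0][0]+330,el[0][1]+120);print("seal side",el,q,tri((486.7,207.1),q))
z=cv2.resize(t[160:225,450:530],None,fx=9,fy=9,interpolation=cv2.INTER_NEAREST);cv2.imwrite("pics/c1.png",cv2.convertScaleAbs(z,alpha=1.3,beta=10))
for a in(-17,-8,0,8,17):
    a=np.radians(a);print(np.degrees(a).round(),(proj("top",[.499+.041*np.cos(a),-.1943+.041*np.sin(a),.083])-[450,160])*9)
E
```

```text
[ 0.56362668 -0.16388254]
[ 0.43446419 -0.16199801]
[ 0.56117451 -0.28566502]
[ 0.43103737 -0.28335614]
rib top [ 0.01357145  0.03108906 -0.06      ] 66.41707264268733
rib side [ 0.0155377   0.03326047 -0.06      ] 64.96027446736525
seal side ((19.237104415893555, 9.843958854675293), (12.072341918945312, 22.53852081298828), 92.39388275146484) (349.23710441589355, 129.8439588546753) [ 0.50016266 -0.19487683  0.08688819]
-17.0 [381.95437745 204.17556656]
-8.0 [347.22581355 196.62455268]
0.0 [315.73023787 194.61625519]
8.0 [284.28118205 197.08327407]
17.0 [249.71680144 205.15138913]
```

View pics/c1.png

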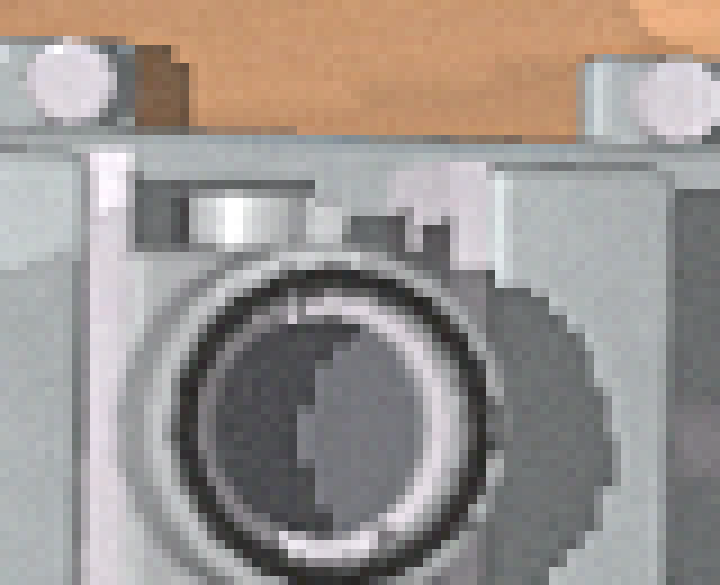

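Head centre ≈ (0.4995,-0.1945) with yaw about -2° (pip at crop (327,215); bolts agree). Bowl ≈ (0.500,0.1525), rib yaw ≈ 66°. The bowl needs a 133° clockwise turn. I grasp with tool yaw ≈ 195° so the wrist has room for all the turning.

>>> carry_out([
  [0.04,-0.03,0,-0.14,0.0854],
  [0.08,-0.06,0,-0.28,0.0854],
  [0.12,-0.09,0,-0.42,0.0854],
  [0.16,-0.12,0,-0.56,0.0854],
  [0.2,-0.15,0,-0.7,0.0854],
  [0.24,-0.18,0,-0.84,0.0854],
  [0.28,-0.21,0,-0.98,0.0854],
  [0.337,-0.252,0,-1.12,0.0854],
])

```text
clock: 0.9
tcp_pos: [0.4698, -0.2661, 0.4046]
orientation: [-2.252, -2.191, 0.0]
contact_force: [0.8, -0.6, -0.1]
grip_width: 0.0853
gripper_force: 0.0
```

```bash
cat >> h.py <<'E'
from scipy.spatial.transform import Rotation as Rn
def st():
    o=r.get_obs();R=Rn.from_rotvec(o["orientation"]).as_matrix();p=np.array(o["tcp_pos"])
    yaw=np.degrees(np.arctan2(R[1,0],R[0,0]))
    print("t %.2f"%o["clock"],"p",p.round(4),"yaw %.2f"%yaw,"tilt",R[:2,2].round(4),"j",np.round(o["joints"],2),"F",np.round(o["contact_force"],2),"M",np.round(o["moment"],2),"w %.4f g %.1f"%(o["grip_width"],o["gripper_force"]))
    return o,p,R,yaw
def go(x,y,z,yaw=None):
    o,p,R,y0=st();print("d",(R.T@(np.array([x,y,z])-p)).round(4),end=" ")
    if yaw is not None: print("roll",round(np.radians(y0-yaw),3),"(mod 2pi)")
E
python3 -c "
from h import *
go(.5,.1525,.32,195)"
```

```text
t 0.90 p [ 0.4698 -0.2661  0.4046] yaw 88.42 tilt [-0.0002 -0.0001] j [ 0.7   0.28 -0.35  1.86  0.11  1.02  0.27] F [ 0.77 -0.56 -0.09] M [-0.02 -0.03  0.01] w 0.0853 g 0.0
d [0.4193 0.0187 0.0846] roll -1.86 (mod 2pi)
```

>>> carry_out([
  [0.05,0.002,0,-0.14,0.0854],
  [0.1,0.004,0,-0.28,0.0854],
  [0.15,0.006,0,-0.42,0.0854],
  [0.2,0.008,0,-0.56,0.0854],
  [0.25,0.01,0,-0.7,0.0854],
  [0.3,0.012,0,-0.84,0.0854],
  [0.35,0.015,0.04,-0.98,0.0854],
  [0.395,0.0187,0.08,-1.12,0.0854],
])

```text
clock: 1.7
tcp_pos: [0.4992, 0.1098, 0.341]
orientation: [0.743, 3.049, 0.002]
contact_force: [0.6, -0.6, -0.4]
grip_width: 0.0857
gripper_force: 0.0
```

```bash
python3 -c "
from h import *
go(.5,.1525,.32,195)"
```

```text
t 1.70 p [0.4992 0.1098 0.341 ] yaw 152.63 tilt [0.0032 0.0004] j [ 0.25  0.37 -0.71  1.97  0.31  0.91  0.47] F [ 0.64 -0.56 -0.41] M [-0.07 -0.1   0.06] w 0.0857 g 0.0
d [0.019  0.0383 0.021 ] roll -0.74 (mod 2pi)
```

>>> carry_out([
  [0.01,0.02,0.01,-0.14,0.0854],
  [0.019,0.0383,0.02,-0.28,0.0854],
  [0.019,0.0383,0.02,-0.42,0.0854],
  [0.019,0.0383,0.02,-0.56,0.0854],
  [0.019,0.0383,0.02,-0.68,0.0854],
  [0.019,0.0383,0.02,-0.68,0.0854],
  [0.019,0.0383,0.02,-0.68,0.0854],
  [0.019,0.0383,0.02,-0.68,0.0854],
])

```text
clock: 2.5
tcp_pos: [0.5, 0.1503, 0.3208]
orientation: [0.304, -3.127, 0.0]
contact_force: [0.6, -0.7, -0.1]
grip_width: 0.0857
gripper_force: 0.0
```

```bash
python3 -c "
from h import *
go(.5,.1525,.2105,190)
snap('side','s1.png')"
```

```text
t 2.50 p [0.5    0.1503 0.3208] yaw -168.91 tilt [-0.0001 -0.0002] j [ 0.27  0.46 -0.85  1.96  0.43  0.92  0.96] F [ 0.6  -0.72 -0.12] M [ 0.01  0.01 -0.  ] w 0.0857 g 0.0
d [-0.0004  0.0022  0.1103] roll -6.264 (mod 2pi)
```

>>> carry_out([
  [0,0.002,0.03,0,0.0854],
  [0,0.002,0.06,0,0.0854],
  [0,0.002,0.085,0,0.0854],
  [0,0.002,0.1,0,0.0854],
  [0,0.002,0.11,0,0.0854],
  [0,0.002,0.11,0,0.0854],
  [0,0.002,0.11,0,0.045],
  [0,0.002,0.11,0,0.045],
], force=40)

```text
clock: 3.35
tcp_pos: [0.5001, 0.1527, 0.2119]
orientation: [-0.307, 3.125, 0.0]
contact_force: [-1.0, 0.1, -0.0]
grip_width: 0.0591
gripper_force: 0.0
```

>>> carry_out([
  [0,0,0,0,0.045],
  [0,0,0,0,0.045],
  [0,0,0,0,0.045],
  [0,0,0,0,0.045],
  [0,0,0,0,0.045],
  [0,0,0,0,0.045],
  [0,0,0,0,0.045],
  [0,0,0,0,0.045],
])

```text
clock: 4.15
tcp_pos: [0.5002, 0.1527, 0.212]
orientation: [-0.307, 3.124, 0.0]
contact_force: [-1.1, -0.7, 6.4]
grip_width: 0.0554
gripper_force: 41.6
```

```bash
python3 -c "
from h import *
st();snap('side','s2.png');im=snap('top','t2.png')"
```

```text
t 4.15 p [0.5002 0.1527 0.212 ] yaw -168.77 tilt [0.0021 0.0003] j [ 0.15  0.61 -0.73  2.02  0.61  0.73  0.81] F [-1.07 -0.66  6.4 ] M [-0.14  0.24 -0.03] w 0.0554 g 41.6
```

>>> carry_out([
  [0,0,-0.02,0,0.045],
  [0,0,-0.05,0,0.045],
  [0,0,-0.09,0,0.045],
  [0,0,-0.12,0.1,0.045],
  [0,0,-0.14,0.2,0.045],
  [0.008,-0.04,-0.14,0.33,0.045],
  [0.016,-0.08,-0.14,0.46,0.045],
  [0.024,-0.12,-0.14,0.6,0.045],
])

```text
clock: 5.05
tcp_pos: [0.499, 0.0287, 0.3512]
orientation: [0.637, 3.076, -0.0]
contact_force: [1.4, -0.2, -2.6]
grip_width: 0.055
gripper_force: 43.2
```

```bash
python3 -c "
from h import *
go(.4995,-.1945,.335,-168.8-133)"
```

```text
t 5.05 p [0.499  0.0287 0.3512] yaw 156.59 tilt [ 0.0007 -0.0004] j [ 0.43  0.34 -0.73  1.98  0.28  0.92  0.72] F [ 1.43 -0.2  -2.65] M [ 0.01 -0.05  0.03] w 0.0550 g 43.2
d [-0.0891 -0.2046  0.0163] roll 8.0 (mod 2pi)
```

Lifted (about 2 N of weight). On to the head, with roll still 1.72 rad to go.

>>> carry_out([
  [-0.012,-0.028,0,0.13,0.045],
  [-0.026,-0.06,0,0.27,0.045],
  [-0.043,-0.098,0,0.41,0.045],
  [-0.06,-0.137,0,0.55,0.045],
  [-0.074,-0.17,0,0.69,0.045],
  [-0.084,-0.193,0,0.83,0.045],
  [-0.0891,-0.2046,0,0.97,0.045],
  [-0.0891,-0.2046,0,1.1,0.045],
])

```text
clock: 5.85
tcp_pos: [0.5003, -0.1958, 0.3507]
orientation: [2.157, 2.284, -0.001]
contact_force: [-1.0, 0.5, -2.0]
grip_width: 0.0551
gripper_force: 43.2
```

```bash
python3 -c "
from h import *
go(.4995,-.1945,.335,-168.8-133)"
```

```text
t 5.85 p [ 0.5003 -0.1958  0.3507] yaw 93.27 tilt [-0.0003 -0.0009] j [ 0.6   0.34 -0.41  1.92  0.17  0.91  0.16] F [-1.03  0.51 -2.02] M [ 0.09 -0.02 -0.04] w 0.0551 g 43.2
d [ 0.0014 -0.0007  0.0157] roll 6.895 (mod 2pi)
```

>>> carry_out([
  [0.001,0,0.004,0.14,0.045],
  [0.001,0,0.008,0.28,0.045],
  [0.001,0,0.012,0.42,0.045],
  [0.001,0,0.016,0.56,0.045],
  [0.001,0,0.016,0.612,0.045],
  [0.001,0,0.016,0.612,0.045],
  [0.001,0,0.016,0.612,0.045],
  [0.001,0,0.016,0.612,0.045],
])

```text
clock: 6.65
tcp_pos: [0.5009, -0.1921, 0.335]
orientation: [2.736, 1.543, 0.0]
contact_force: [0.3, -0.4, -2.1]
grip_width: 0.0551
gripper_force: 43.2
```

```bash
python3 - <<'E'
from h import *
go(.4995,-.1945,.335,58.2)
s=snap('side','s3.png');t=snap('top','t3.png')
A=cv2.resize(s[80:160,300:400],(500,400),interpolation=cv2.INTER_CUBIC)
B=cv2.resize(t[168:248,447:507],(300,400),interpolation=cv2.INTER_CUBIC)
cv2.imwrite("pics/c3.png",np.hstack([A,B]))
E
```

```text
t 6.65 p [ 0.5009 -0.1921  0.335 ] yaw 58.84 tilt [ 0.0002 -0.    ] j [ 0.49  0.35 -0.29  1.94  0.13  0.87 -0.41] F [ 0.31 -0.41 -2.11] M [-0.01  0.03 -0.01] w 0.0551 g 43.2
d [-0.0028  0.     -0.    ] roll 0.011 (mod 2pi)
```

View pics/c3.png

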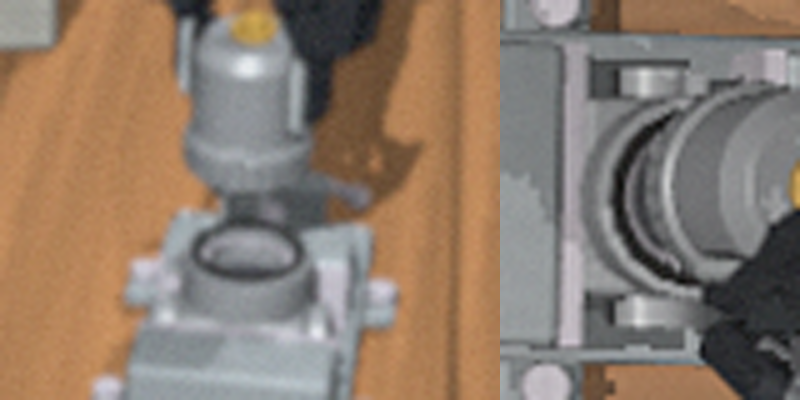

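```bash
python3 - <<'E'
from h import *
def brass(f,u,v):
    h=cv2.cvtColor(cv2.imread("pics/"+f),cv2.COLOR_BGR2HSV); m=((h[...,0]>12)&(h[...,0]<32)&(h[...,1]>150)&(h[...,2]>120)).astype(np.uint8)
    W=np.zeros_like(m);cv2.circle(W,(u,v),16,1,-1);m&=W
    n,l,st_,c=cv2.connectedComponentsWithStats(m);i=1+st_[1:,4].argmax();print(f,c[i],st_[i]);return c[i]
s0=brass("s0.png",334,224);t0=brass("t0.png",270,209)
s=brass("s3.png",351,86);t=brass("t3.png",512,205)
print("tri0",tri(t0,s0),"tri3",tri(t,s))
print("top",onz("top",*t,.2125),"top0",onz("top",*t0,.0895));
for n,q,b in(("side",s,(.5009,-.1921,.212)),("side",s0,(.4997,.1525,.089)),("side",(349.24,129.84),(.4995,-.1945,.089)),("top",(486.72,207.07),(.4995,-.1945,.089))):
    print(n,q-proj(n,b),"px/x mm",(proj(n,np.add(b,[.001,0,0]))-proj(n,b)).round(3),"px/y mm",(proj(n,np.add(b,[0,.001,0]))-proj(n,b)).round(3))
E
```

```text
s0.png [333.62857143 224.22857143] [330 221   9   7  35]Traceback (most recent call last):
  File "<stdin>", line 6, in <module>
  File "<stdin>", line 5, in brass
ValueError: attempt to get argmax of an empty sequence
```

```bash
python3 - <<'E'
from h import *
def brass(f,u,v):
    h=cv2.cvtColor(cv2.imread("pics/"+f),cv2.COLOR_BGR2HSV); m=((h[...,0]>12)&(h[...,0]<32)&(h[...,1]>120)&(h[...,2]>100)).astype(np.uint8)
    W=np.zeros_like(m);cv2.circle(W,(u,v),13,1,-1);m&=W
    n,l,st_,c=cv2.connectedComponentsWithStats(m);
    if n<2: print(f,"none"); return np.array([np.nan]*2)
    i=1+st_[1:,4].argmax();print(f,c[i],st_[i]);return c[i]
s0=brass("s0.png",334,224);t0=brass("t0.png",270,209)
s=brass("s3.png",351,86);t=brass("t3.png",512,205)
print("tri0",tri(t0,s0),"tri3",tri(t,s))
print("top",onz("top",*t,.2125))
for n,q,b in(("side",s,(.5009,-.1921,.212)),("side",s0,(.4997,.1525,.089)),("side",(349.24,129.84),(.4995,-.1945,.089)),("top",(486.72,207.07),(.4995,-.1945,.089))):
    print(n,q-proj(n,b),"px/x mm",(proj(n,np.add(b,[.001,0,0]))-proj(n,b)).round(3),"px/y mm",(proj(n,np.add(b,[0,.001,0]))-proj(n,b)).round(3))
E
```

```text
s0.png [332.83146067 214.66292135] [322 211  23  10  89]
t0.png [269.05223881 208.64925373] [263 203  13  12 134]
s3.png [348.75789474  81.16842105] [343  75  12  13  95]
t3.png [507.15  203.675] [505 198   5  12  40]
tri0 [0.50167794 0.14961362 0.10594886] tri3 [ 0.5049219  -0.17854885  0.22339154]
top [ 0.50354867 -0.18263628  0.2125    ]
side [-2.65176414 -2.265822  ] px/x mm [-0.429 -0.025] px/y mm [-0.035  0.184]
side [-1.78812233 -7.80434512] px/x mm [-0.524 -0.047] px/y mm [-0.058  0.356]
side [-0.68624624  0.63196675] px/x mm [-0.397 -0.027] px/y mm [-0.033  0.203]
top [-0.11195282  0.19059437] px/x mm [-0.01  -0.629] px/y mm [-0.618  0.006]
```

>>> carry_out([
  [-0.0024,-0.0002,0.005,0.01,0.045],
  [-0.0024,-0.0002,0.012,0.01,0.045],
  [-0.0024,-0.0002,0.02,0.01,0.045],
  [-0.0024,-0.0002,0.027,0.01,0.045],
  [-0.0024,-0.0002,0.032,0.01,0.045],
  [-0.0024,-0.0002,0.036,0.01,0.045],
  [-0.0024,-0.0002,0.038,0.01,0.045],
  [-0.0024,-0.0002,0.038,0.01,0.045],
])

```text
clock: 7.55
tcp_pos: [0.4996, -0.194, 0.2966]
orientation: [-2.745, -1.528, 0.0]
contact_force: [-0.5, -0.2, -1.5]
grip_width: 0.0554
gripper_force: 43.2
```

```bash
python3 - <<'E'
from h import *
go(.4995,-.194,.293,58.2)
s=snap('side','s4.png');t=snap('top','t4.png')
A=cv2.resize(s[80:160,300:400],(500,400),interpolation=cv2.INTER_CUBIC)
B=cv2.resize(t[168:248,447:507],(300,400),interpolation=cv2.INTER_CUBIC)
cv2.imwrite("pics/c4.png",np.hstack([A,B]))
E
```

```text
t 7.55 p [ 0.4996 -0.194   0.2966] yaw 58.20 tilt [-0.0003  0.0001] j [ 0.48  0.4  -0.28  1.97  0.15  0.79 -0.44] F [-0.51 -0.21 -1.48] M [ 0.   -0.04 -0.  ] w 0.0554 g 43.2
d [-0.     -0.0001  0.0036] roll 0.0 (mod 2pi)
```

View pics/c4.png

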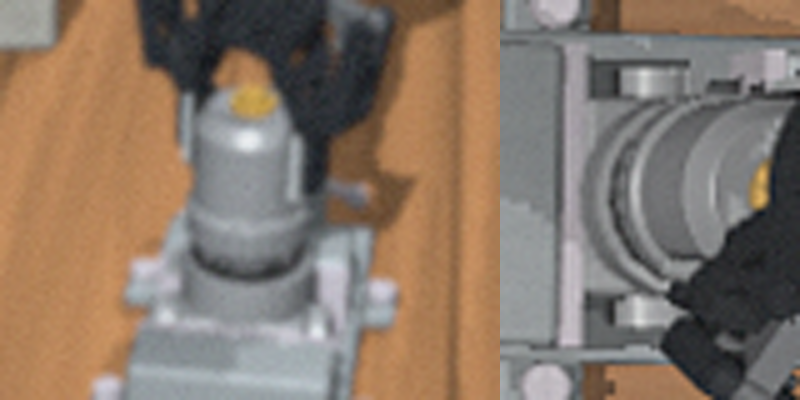

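The bowl is centred over the head and its nose is entering (collar at crop 190–310, head at 187–315). Lowering gently until it touches.

>>> carry_out([
  [0,0,0.0005,0,0.045],
  [0,0,0.001,0,0.045],
  [0,0,0.0015,0,0.045],
  [0,0,0.002,0,0.045],
  [0,0,0.0025,0,0.045],
  [0,0,0.003,0,0.045],
  [0,0,0.0035,0,0.045],
  [0,0,0.004,0,0.045],
])

```text
clock: 8.45
tcp_pos: [0.4996, -0.194, 0.2928]
orientation: [-2.745, -1.528, -0.0]
contact_force: [-0.1, 0.0, -1.7]
grip_width: 0.0553
gripper_force: 43.2
```

```bash
python3 -c "
from h import *
st()"
```

```text
t 8.45 p [ 0.4996 -0.194   0.2928] yaw 58.20 tilt [-0.  0.] j [ 0.48  0.41 -0.28  1.97  0.15  0.78 -0.44] F [-0.06  0.02 -1.67] M [-0.03  0.02 -0.05] w 0.0553 g 43.2
```

>>> carry_out([
  [0,0,0.0004,0,0.045],
  [0,0,0.0008,0,0.045],
  [0,0,0.0012,0,0.045],
  [0,0,0.0016,0,0.045],
  [0,0,0.002,0,0.045],
  [0,0,0.0024,0,0.045],
  [0,0,0.0024,0,0.045],
  [0,0,0.0024,0,0.045],
])

```text
clock: 9.25
tcp_pos: [0.4995, -0.194, 0.2904]
orientation: [-2.745, -1.528, 0.0]
contact_force: [0.0, -0.9, -1.7]
grip_width: 0.0551
gripper_force: 43.2
```

```bash
python3 -c "
from h import *
st()"
```

```text
t 9.25 p [ 0.4995 -0.194   0.2904] yaw 58.20 tilt [-0.0002  0.    ] j [ 0.48  0.41 -0.28  1.98  0.16  0.78 -0.44] F [ 0.01 -0.94 -1.66] M [-0.02  0.08  0.07] w 0.0551 g 43.2
```

>>> carry_out([
  [0,0,0.0002,0,0.045],
  [0,0,0.0004,0,0.045],
  [0,0,0.0006,0,0.045],
  [0,0,0.0008,0,0.045],
  [0,0,0.001,0,0.045],
  [0,0,0.0012,0,0.045],
  [0,0,0.0014,0,0.045],
  [0,0,0.0014,0,0.045],
])

```text
clock: 10.05
tcp_pos: [0.4995, -0.194, 0.289]
orientation: [-2.745, -1.528, 0.0]
contact_force: [-0.9, 0.2, -1.9]
grip_width: 0.055
gripper_force: 43.2
```

```bash
python3 -c "
from h import *
st()"
```

```text
t 10.05 p [ 0.4995 -0.194   0.289 ] yaw 58.20 tilt [-0.0001  0.    ] j [ 0.48  0.41 -0.28  1.98  0.16  0.77 -0.44] F [-0.86  0.25 -1.9 ] M [-0.07  0.25  0.01] w 0.0550 g 43.2
```

>>> carry_out([
  [0,0,0.0002,0,0.045],
  [0,0,0.0004,0,0.045],
  [0,0,0.0006,0,0.045],
  [0,0,0.0008,0,0.045],
  [0,0,0.001,0,0.045],
  [0,0,0.001,0,0.045],
  [0,0,0.001,0,0.045],
  [0,0,0.001,0,0.045],
])

```text
clock: 10.85
tcp_pos: [0.4996, -0.194, 0.2884]
orientation: [2.745, 1.528, 0.0]
contact_force: [-3.2, 1.5, 6.5]
grip_width: 0.0549
gripper_force: 43.6
```

```bash
python3 -c "
from h import *
st()"
```

```text
t 10.85 p [ 0.4996 -0.194   0.2884] yaw 58.20 tilt [ 0.0001 -0.0002] j [ 0.48  0.41 -0.28  1.98  0.16  0.77 -0.45] F [-3.21  1.48  6.45] M [ 0.16  0.82 -0.01] w 0.0549 g 43.6
```

Contact at TCP z 0.2884, so the bowl stands on the thread (shoulder ≈5.9 mm). Now turning back gently, rising with the thread.

>>> carry_out([
  [0,0,-0.0001,-0.06,0.045],
  [0,0,-0.0002,-0.12,0.045],
  [0,0,-0.0002,-0.18,0.045],
  [0,0,-0.0003,-0.24,0.045],
  [0,0,-0.0004,-0.3,0.045],
  [0,0,-0.0005,-0.36,0.045],
  [0,0,-0.0005,-0.42,0.045],
  [0,0,-0.0005,-0.42,0.045],
])

```text
clock: 11.65
tcp_pos: [0.4997, -0.1945, 0.2889]
orientation: [2.365, 2.066, 0.0]
contact_force: [-1.9, -1.1, 5.3]
grip_width: 0.055
gripper_force: 43.8
```

```bash
python3 -c "
from h import *
st()"
```

```text
t 11.65 p [ 0.4997 -0.1945  0.2889] yaw 82.27 tilt [ 0.0008 -0.0006] j [ 0.56  0.42 -0.37  1.97  0.21  0.78 -0.07] F [-1.91 -1.14  5.29] M [-0.15  0.59  0.09] w 0.0550 g 43.8
```

>>> carry_out([
  [0,0,-0.0001,-0.06,0.045],
  [0,0,-0.0002,-0.12,0.045],
  [0,0,-0.0002,-0.18,0.045],
  [0,0,-0.0003,-0.24,0.045],
  [0,0,-0.0004,-0.3,0.045],
  [0,0,-0.0005,-0.36,0.045],
  [0,0,-0.0005,-0.36,0.045],
  [0,0,-0.0005,-0.36,0.045],
])

```text
clock: 12.45
tcp_pos: [0.4999, -0.1942, 0.2894]
orientation: [1.96, 2.453, 0.001]
contact_force: [-0.8, -2.6, 2.8]
grip_width: 0.0549
gripper_force: 43.7
```

```bash
python3 -c "
from h import *
st()"
```

```text
t 12.45 p [ 0.4999 -0.1942  0.2894] yaw 102.75 tilt [ 0.0014 -0.0004] j [ 0.62  0.43 -0.46  1.97  0.26  0.8   0.24] F [-0.83 -2.57  2.82] M [-0.35  0.29  0.04] w 0.0549 g 43.7
```

>>> carry_out([
  [0,0,0,-0.06,0.045],
  [0,0,0,-0.12,0.045],
  [0,0,-0.0001,-0.18,0.045],
  [0,0,-0.0001,-0.24,0.045],
  [0,0,-0.0002,-0.3,0.045],
  [0,0,-0.0002,-0.3,0.045],
  [0,0,-0.0002,-0.3,0.045],
  [0,0,-0.0002,-0.3,0.045],
])

```text
clock: 13.25
tcp_pos: [0.5, -0.1941, 0.2897]
orientation: [1.572, 2.718, 0.001]
contact_force: [-0.1, -1.1, 4.8]
grip_width: 0.0554
gripper_force: 43.8
```

```bash
python3 -c "
from h import *
st()"
```

```text
t 13.25 p [ 0.5    -0.1941  0.2897] yaw 119.91 tilt [ 0.0016 -0.0005] j [ 0.67  0.45 -0.52  1.96  0.3   0.81  0.5 ] F [-0.08 -1.05  4.81] M [-0.28  0.11  0.02] w 0.0554 g 43.8
```

>>> carry_out([
  [0,0,-0.0001,-0.06,0.045],
  [0,0,-0.0002,-0.12,0.045],
  [0,0,-0.0002,-0.18,0.045],
  [0,0,-0.0003,-0.24,0.045],
  [0,0,-0.0003,-0.3,0.045],
  [0,0,-0.0003,-0.3,0.045],
  [0,0,-0.0003,-0.3,0.045],
  [0,0,-0.0003,-0.3,0.045],
])

```text
clock: 14.05
tcp_pos: [0.5002, -0.1939, 0.29]
orientation: [1.148, 2.922, 0.001]
contact_force: [-0.7, -1.4, 4.8]
grip_width: 0.0551
gripper_force: 43.9
```

```bash
python3 -c "
from h import *
st()"
```

```text
t 14.05 p [ 0.5002 -0.1939  0.29  ] yaw 137.11 tilt [ 0.0019 -0.0002] j [ 0.73  0.46 -0.59  1.96  0.35  0.82  0.77] F [-0.68 -1.42  4.83] M [-0.27  0.04  0.05] w 0.0551 g 43.9
```

>>> carry_out([
  [0,0,-0.0001,-0.06,0.045],
  [0,0,-0.0002,-0.12,0.045],
  [0,0,-0.0002,-0.18,0.045],
  [0,0,-0.0003,-0.24,0.045],
  [0,0,-0.0003,-0.24,0.045],
  [0,0,-0.0003,-0.24,0.045],
  [0,0,-0.0003,-0.24,0.045],
  [0,0,-0.0003,-0.24,0.045],
])

```text
clock: 14.85
tcp_pos: [0.4999, -0.1938, 0.29]
orientation: [0.787, 3.04, 0.001]
contact_force: [1.7, 0.4, 2.4]
grip_width: 0.0554
gripper_force: 43.7
```

```bash
python3 -c "
from h import *
st()"
```

```text
t 14.85 p [ 0.4999 -0.1938  0.29  ] yaw 150.97 tilt [0.001  0.0002] j [ 0.77  0.47 -0.65  1.96  0.38  0.83  0.98] F [1.7  0.4  2.36] M [ 0.07 -0.4  -0.04] w 0.0554 g 43.7
```

>>> carry_out([
  [0,0,0,-0.05,0.045],
  [0,0,0,-0.1,0.045],
  [0,0,0,-0.15,0.045],
  [0,0,0,-0.15,0.045],
  [0,0,0,-0.15,0.045],
  [0,0,0,-0.15,0.045],
  [0,0,0,-0.15,0.045],
  [0,0,0,-0.15,0.045],
])

```text
clock: 15.65
tcp_pos: [0.4993, -0.194, 0.2897]
orientation: [-0.556, -3.091, 0.0]
contact_force: [-0.3, -0.3, -2.3]
grip_width: 0.0551
gripper_force: 43.4
```

```bash
python3 -c "
from h import *
st()"
```

```text
t 15.65 p [ 0.4993 -0.194   0.2897] yaw 159.59 tilt [-0.0008  0.    ] j [ 0.8   0.48 -0.68  1.96  0.4   0.84  1.11] F [-0.29 -0.28 -2.26] M [-0.02 -0.03 -0.  ] w 0.0551 g 43.4
```

The support vanished (Fz = -2.3 N, just the weight) after about 100° backward. Lowering into the thread.

>>> carry_out([
  [0,0,0.0005,0,0.045],
  [0,0,0.001,0,0.045],
  [0,0,0.0015,0,0.045],
  [0,0,0.002,0,0.045],
  [0,0,0.0024,0,0.045],
  [0,0,0.0027,0,0.045],
  [0,0,0.003,0,0.045],
  [0,0,0.003,0,0.045],
])

```text
clock: 16.45
tcp_pos: [0.4996, -0.194, 0.2869]
orientation: [0.556, 3.092, -0.0]
contact_force: [-0.1, 0.2, -0.8]
grip_width: 0.0554
gripper_force: 43.4
```

```bash
python3 -c "
from h import *
st()"
```

```text
t 16.45 p [ 0.4996 -0.194   0.2869] yaw 159.61 tilt [ 0.     -0.0001] j [ 0.79  0.49 -0.68  1.96  0.41  0.84  1.11] F [-0.12  0.24 -0.8 ] M [0.06 0.04 0.  ] w 0.0554 g 43.4
```

>>> carry_out([
  [0,0,0.0002,0,0.045],
  [0,0,0.0003,0,0.045],
  [0,0,0.0005,0,0.045],
  [0,0,0.0006,0,0.045],
  [0,0,0.0006,0,0.045],
  [0,0,0.0006,0,0.045],
  [0,0,0.0006,0,0.045],
  [0,0,0.0006,0,0.045],
])

```text
clock: 17.25
tcp_pos: [0.4996, -0.194, 0.2867]
orientation: [0.556, 3.092, -0.001]
contact_force: [-2.0, -0.3, 5.7]
grip_width: 0.0552
gripper_force: 43.6
```

```bash
python3 -c "
from h import *
st()"
```

```text
t 17.25 p [ 0.4996 -0.194   0.2867] yaw 159.61 tilt [ 0.0002 -0.0004] j [ 0.79  0.49 -0.68  1.96  0.41  0.84  1.11] F [-2.02 -0.34  5.7 ] M [0.11 0.54 0.01] w 0.0552 g 43.6
```

Contact again at TCP z 0.2867, a drop of ≈3.5–4 mm, so it is in the start. Now screwing forward with a firmer grip.

>>> carry_out([
  [0,0,0,0,0.045],
  [0,0,0.0001,0.1,0.045],
  [0,0,0.0002,0.2,0.045],
  [0,0,0.0003,0.3,0.045],
  [0,0,0.0004,0.4,0.045],
  [0,0,0.0005,0.5,0.045],
  [0,0,0.0006,0.6,0.045],
  [0,0,0.0006,0.6,0.045],
], force=60)

```text
clock: 18.05
tcp_pos: [0.5, -0.194, 0.2861]
orientation: [1.445, 2.788, -0.0]
contact_force: [-0.5, 0.3, 3.0]
grip_width: 0.0551
gripper_force: 62.8
```

```bash
python3 -c "
from h import *
st()"
```

```text
t 18.05 p [ 0.5    -0.194   0.2861] yaw 125.20 tilt [ 0.0013 -0.0007] j [ 0.69  0.45 -0.54  1.96  0.32  0.81  0.58] F [-0.46  0.29  2.97] M [-0.11  0.06 -0.05] w 0.0551 g 62.8
```

>>> carry_out([
  [0,0,0.0001,0.1,0.045],
  [0,0,0.0002,0.2,0.045],
  [0,0,0.0004,0.3,0.045],
  [0,0,0.0005,0.4,0.045],
  [0,0,0.0006,0.5,0.045],
  [0,0,0.0007,0.6,0.045],
  [0,0,0.0008,0.7,0.045],
  [0,0,0.0008,0.7,0.045],
])

```text
clock: 18.85
tcp_pos: [0.4998, -0.1942, 0.2852]
orientation: [2.312, 2.126, -0.0]
contact_force: [-1.0, -0.1, 4.6]
grip_width: 0.0547
gripper_force: 62.6
```

```bash
python3 -c "
from h import *
st()"
```

```text
t 18.85 p [ 0.4998 -0.1942  0.2852] yaw 85.21 tilt [ 0.0005 -0.0007] j [ 0.56  0.43 -0.38  1.97  0.22  0.78 -0.03] F [-1.   -0.14  4.56] M [-0.17  0.31 -0.02] w 0.0547 g 62.6
```

>>> carry_out([
  [0,0,0.0001,0.1,0.045],
  [0,0,0.0002,0.2,0.045],
  [0,0,0.0003,0.3,0.045],
  [0,0,0.0004,0.4,0.045],
  [0,0,0.0005,0.5,0.045],
  [0,0,0.0006,0.6,0.045],
  [0,0,0.0006,0.7,0.045],
  [0,0,0.0006,0.8,0.045],
])

```text
clock: 19.65
tcp_pos: [0.4995, -0.1939, 0.2845]
orientation: [-2.958, -1.058, 0.001]
contact_force: [-0.8, 1.2, 6.9]
grip_width: 0.0549
gripper_force: 62.7
```

```bash
python3 -c "
from h import *
st()"
```

```text
t 19.65 p [ 0.4995 -0.1939  0.2845] yaw 39.36 tilt [-0.0005  0.0001] j [ 0.41  0.41 -0.2   1.98  0.11  0.76 -0.73] F [-0.77  1.23  6.94] M [0.27 0.69 0.09] w 0.0549 g 62.7
```

>>> carry_out([
  [0,0,0.0001,0.1,0.045],
  [0,0,0.0001,0.2,0.045],
  [0,0,0.0002,0.3,0.045],
  [0,0,0.0003,0.4,0.045],
  [0,0,0.0003,0.5,0.045],
  [0,0,0.0004,0.6,0.045],
  [0,0,0.0004,0.6,0.045],
  [0,0,0.0004,0.6,0.045],
])

```text
clock: 20.45
tcp_pos: [0.4995, -0.1938, 0.2842]
orientation: [-3.138, -0.142, 0.001]
contact_force: [-3.0, 1.4, 8.8]
grip_width: 0.0547
gripper_force: 63.1
```

```bash
python3 -c "
from h import *
st()"
```

```text
t 20.45 p [ 0.4995 -0.1938  0.2842] yaw 5.18 tilt [-0.0006  0.0004] j [ 0.3   0.4  -0.06  1.99  0.03  0.75 -1.26] F [-2.98  1.4   8.82] M [ 0.33  0.75 -0.14] w 0.0547 g 63.1
```

>>> carry_out([
  [0,0,0,0.06,0.045],
  [0,0,0,0.12,0.045],
  [0,0,0,0.175,0.045],
  [0,0,0,0.175,0.045],
  [0,0,-0.0003,0.175,0.045],
  [0,0,-0.0006,0.175,0.045],
  [0,0,-0.0006,0.175,0.045],
  [0,0,-0.0006,0.175,0.045],
])

```text
clock: 21.25
tcp_pos: [0.4994, -0.1937, 0.2842]
orientation: [-3.138, 0.138, 0.001]
contact_force: [-0.9, 0.4, 2.1]
grip_width: 0.0546
gripper_force: 62.8
```

```bash
python3 -c "
from h import *
st()"
```

```text
t 21.25 p [ 0.4994 -0.1937  0.2842] yaw -5.02 tilt [-0.0007  0.0005] j [ 0.27  0.4  -0.02  1.99  0.01  0.75 -1.41] F [-0.9   0.43  2.12] M [0.51 0.26 0.08] w 0.0546 g 62.8
```

>>> carry_out([
  [0,0,0.0002,0.06,0.045],
  [0,0,0.0002,0.11,0.045],
  [0,0,0.0002,0.11,0.045],
  [0,0,0.0,0.11,0.045],
  [0,0,-0.0002,0.11,0.045],
  [0,0,-0.0003,0.11,0.045],
  [0,0,-0.0003,0.11,0.045],
  [0,0,-0.0003,0.11,0.045],
])

```text
clock: 22.05
tcp_pos: [0.4994, -0.1938, 0.2841]
orientation: [-3.126, 0.312, 0.001]
contact_force: [1.5, 2.2, -8.4]
grip_width: 0.0552
gripper_force: 64.7
```

```bash
python3 - <<'E'
from h import *
st()
s=snap('side','s5.png');t=snap('top','t5.png')
A=cv2.resize(s[95:155,310:390],(640,480),interpolation=cv2.INTER_CUBIC)
cv2.imwrite("pics/c5.png",A)
E
```

```text
t 22.05 p [ 0.4994 -0.1938  0.2841] yaw -11.39 tilt [-0.0008  0.0005] j [ 0.25  0.4   0.01  2.   -0.01  0.74 -1.51] F [ 1.51  2.16 -8.37] M [ 0.68 -0.25 -0.11] w 0.0552 g 64.7
```

View pics/c5.png

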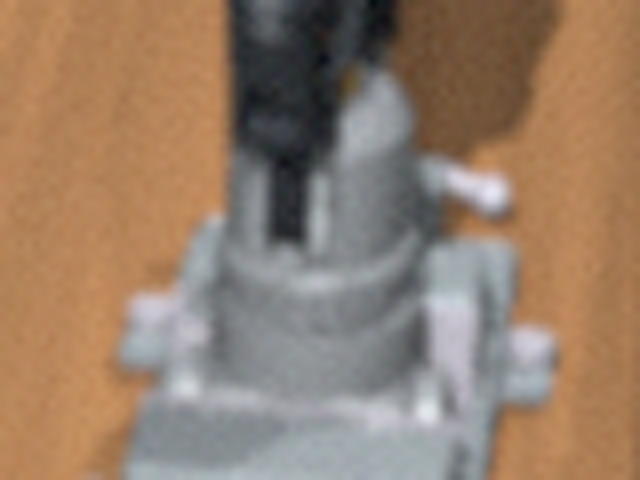

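The bowl sits level on the head with a thin dark gap, and the thread holds it against the pull (Fz -8 N). Relaxing and releasing.

>>> carry_out([
  [0,0,0.0003,0,0.045],
  [0,0,0.0004,0,0.045],
  [0,0,0.0004,0,0.06],
  [0,0,0.0004,0,0.07],
  [0,0,0.0004,0,0.0854],
  [0,0,0.0004,0,0.0854],
  [0,0,0.0004,0,0.0854],
  [0,0,0.0004,0,0.0854],
])

```text
clock: 22.95
tcp_pos: [0.4996, -0.1941, 0.2845]
orientation: [3.126, -0.312, 0.001]
contact_force: [0.4, 0.8, 0.2]
grip_width: 0.0853
gripper_force: 0.0
```

>>> carry_out([
  [0,0,0,0,0.0854],
  [0,0,-0.01,0,0.0854],
  [0,0,-0.03,0,0.0854],
  [0,0,-0.06,0,0.0854],
  [0,0,-0.1,0,0.0854],
  [0,0,-0.14,0,0.0854],
  [-0.04,0,-0.16,0,0.0854],
  [-0.06,0,-0.16,0,0.0854],
])

```text
clock: 23.75
tcp_pos: [0.4397, -0.1823, 0.4482]
orientation: [3.125, -0.313, 0.009]
contact_force: [0.0, 0.3, 0.0]
grip_width: 0.0851
gripper_force: 0.0
```

```bash
python3 - <<'E'
from h import *
st()
s=snap('side','s6.png');t=snap('top','t6.png')
k=lambda im,u,v,h:cv2.resize(im[v-h:v+h,u-h:u+h],(400,400),interpolation=cv2.INTER_CUBIC)
cv2.imwrite("pics/c6.png",np.hstack([k(s,350,122,32),k(t,489,208,34)]))
E
```

```text
t 23.75 p [ 0.4397 -0.1823  0.4482] yaw -11.44 tilt [ 0.0055 -0.0016] j [ 0.25  0.1   0.02  1.96 -0.    1.07 -1.51] F [0.02 0.29 0.04] M [-0.01 -0.02  0.04] w 0.0851 g 0.0
```

View pics/c6.png

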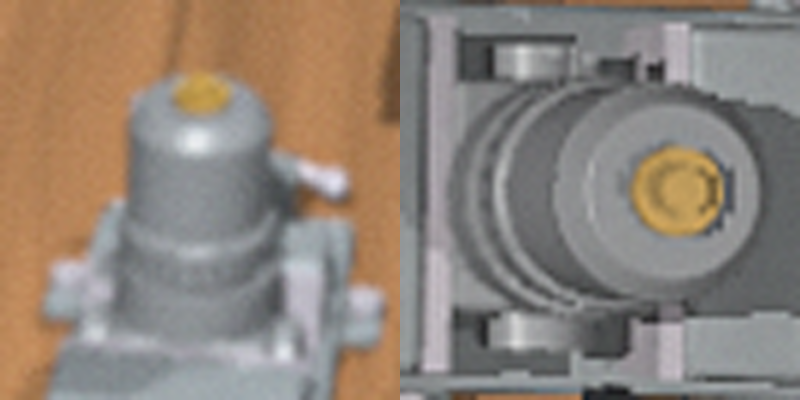

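```bash
python3 - <<'E'
from h import *
for a in(-100,-115,-125,-136,-147):
    c,s=np.cos(np.radians(a)),np.sin(np.radians(a))
    print(a,[((proj("top",[.4995+.037*c,-.194+.037*s,.0875+z])-[455,174])*400/68).round() for z in(.001,.015)])
t=cv2.imread("pics/t6.png");cv2.imwrite("pics/c7.png",cv2.convertScaleAbs(cv2.resize(t[205:240,465:520],None,fx=12,fy=12,interpolation=cv2.INTER_NEAREST),alpha=1.6))
E
```

```text
-100 [array([317., 216.]), array([336., 216.])]
-115 [array([307., 250.]), array([326., 251.])]
-125 [array([296., 271.]), array([314., 272.])]
-136 [array([279., 291.]), array([298., 292.])]
-147 [array([260., 307.]), array([278., 309.])]
```

View pics/c7.png

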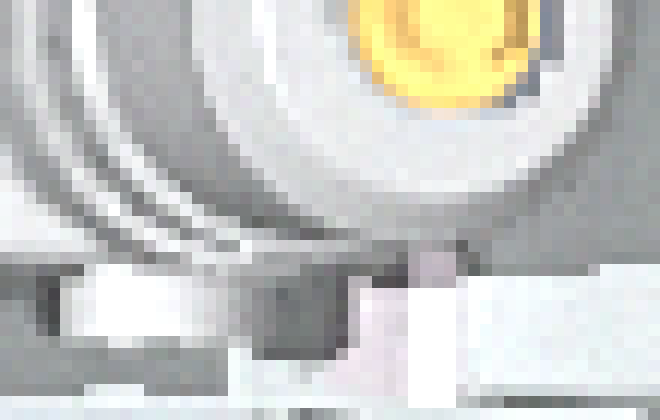

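Small dark-edged nub at crop (460,255) matches the rib where the turn predicts it (≈ -137…-140°), so there was no slip in the grip. Handing in.

```bash
python3 -c "
from bench import r
print(r.hand_in())"
```

```text
the job is handed in; nothing more can be done
None
```

The job is handed in at about 24 s and no verdict came back: the bowl is screwed onto the head, held down by the thread and released, with an estimated 1.35–1.7 mm left between collar and rim; neither the forces read between moves (9 N at most) nor the pictures showed anything forced or knocked over.

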